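# Finish the carton layer, then draw the pallet's lock pin to its groove and hold it

## Task

Complete the interlocked layer on the small pallet: lay the loose carton flat across the free near end of the slab, square and close up against the ends of the two cartons already there, and let go of it. Then unlock the pallet: take the lock pin by its handle and draw it straight up, without forcing it sideways in its bore, until the groove in its shank is level with the top of the boss, and finish while still holding it there; do not draw it right out. Leave the other two cartons and the things round about where they are.

Things in the scene. Friction and masses are not known exactly. Their poses are not given: they have to be found in the camera images.
- dock: Pallet dock fixed to the bench: grey base plate 200 x 130 x 8 mm with a wooden pallet slab (106 mm along x, 76 mm along y, deck 24 mm above the bench) and, past the slab's far end, an aluminium boss 46 x 46 mm, top 72 mm above the bench. Origin: on the bench under the slab's centre. x points from the slab's free near end to the boss, y along that end, z up. Place and yaw (up to 0.4 rad) vary.
- free_place (a point): On the deck of the slab, the centre of the free place at the slab's near end: 30 mm from the dock origin along the dock's -x, 24 mm above the bench. Axes as the dock's. The finished layer covers x from -45 to +45 mm and y from -30 to +30 mm of the dock.
- carton_left: Small cardboard carton 30 x 60 x 36 mm high with a pale band round its middle, 0.12 kg, loose. It lies lengthwise on the slab, left (dock +y) of its twin and touching it. Origin: centre of its underside; its own y runs along its 60 mm length, here along the dock's x, so that its near end is at dock x = -15 mm.
- carton_right: The same carton, lying lengthwise on the slab, on the right (dock -y). Origin and axes as for carton_left.
- carton_last: The same kind of carton (30 x 60 x 36 mm high, 0.08 to 0.17 kg, loose), by itself on the bench to the left or right of the dock. Origin: centre of its underside; its own y runs along its 60 mm length. It goes across the free end, its length along the dock's y, so that its two ends are free for the fingers there; a half turn makes no difference.
- lock_pin: Steel lock pin, 0.19 to 0.33 kg, loose, fully home in the boss's bore. Origin: on its axis at the underside of the flange that rests on the boss; z up. Above it: flange 28 mm across, 5 mm thick, neck, then a round dark handle 22 mm across from 9 to 47 mm. Below: shank 16 mm across, 58 mm long, with a groove 8 mm wide 26 to 34 mm below the flange (hidden in the bore at first).
- pin_groove (a point): The middle of the groove on the pin's axis, 30 mm below the flange's underside; it moves with the pin. With the pin home it is 30 mm below bore_mouth.
- bore_mouth (a point): Centre of the bore's mouth on top of the boss, 72 mm above the bench and 88 mm from the dock origin along the dock's +x. The bore is vertical, 17.8 mm across (about 0.9 mm play all round) and 62 mm deep. Nothing but its weight and rubbing holds the pin; let go, it drops back.
- tape_measure: Bystander: yellow tape measure 37 x 80 x 66 mm on the bench on the other side of the dock from the loose carton. Origin: centre of its underside.
- gland: Bystander: cable gland 46 x 52 x 68 mm high, a cream tube on a grey hexagon, beyond the dock on the left. Origin: centre of its underside.
- pipe_ring: Bystander: cream-coloured pipe fitting 44 x 50 x 35 mm, beyond the dock on the right. Origin: centre of its underside.

How it is judged:
By the outcome, as a careful person would: the job done as asked, in the order asked, and still so for the second after the job is handed in, while the arm keeps its last pose, push and grip.
It also fails if it takes over 42 s, if anything falls off the work surface, if the arm or the gripper's body presses on something with over 40 N, if the wrist force passes 120 N, or if a joint passes its speed limit or range.

## Robot

A 6-joint arm with a two-finger parallel gripper is mounted at the origin on a cart in front of the work surface, level with it; the furniture and walls round the work are solid. World frame = base frame: x ahead of the robot, y to its left, z up, the work surface at z = 0. Lengths are in mm, angles in degrees, forces in N, time in s.
With the tool pointing down it reaches from about 300 to 850 mm from the base axis. Payload 4.2 kg.
Tool frame: the origin (TCP) lies on the centre line of the jaws, within the pads' length; the fingertips stand 11 mm ahead of it and the grasp point (between the pads) lies 8 mm behind it; z points along the fingers, y is the line along which they close (so a half turn about z gives the same grasp; the last joint's range is limited). The gripper opens to 91 mm and grips with 3 to 60 N. Pads are 32 mm wide; open, the fingers measure 118 mm over their backs; the gripper's body (76 mm by 178 mm) begins 60 mm behind the grasp point.
Start: joints at [72.766, 18.312, 89.639, -0, 72.044, -1.146], TCP at [159.348, 552.495, 224.976] pointing down, gripper open.
Joint ranges: [-177.97, 177.97], [-48.28, 115.42], [12.27, 149.76], [-77.06, 257.06], [2.81, 150.46], [-146.56, 146.56]. Speed limits (degrees/s): [147.25, 147.25, 180, 180, 180, 180].

## Interface

Orientations are given as [roll, pitch, yaw] about the fixed x, y, z axes, in that order (R = Rz(yaw) Ry(pitch) Rx(roll)).
In Python, from workcell import env, grab_frame, camera_model, models gives the robot as it stands.
- The arm moves only by the shell command python3 -m crank 'ROWS' [FORCE]. ROWS is text: rows parted by semicolons, each of 7 numbers parted by spaces: the closure, from -1 (fully open) to 1 (shut), so that 0 is half open, then the shift along the tool's x, y, z in mm, then the turn, a rotation vector about the tool's x, y, z in degrees. A call has 1 to 10 rows; each row shifts and turns the commanded pose from where the row before left it, along the tool's axes as they then stand; what a row does not reach is not made up. A row lasts 1/8 s, in which the tool goes at most 62.5 mm and 10.7 degrees, less where a joint would pass 70% of its speed; a pose out of reach is approached as far as the arm can. A call is refused whole if a number of a shift passes 62.5 or a number of a turn 10.7, either way. A call with a gripper value outside its range is refused whole. The fingers move at their own pace and stop on an object; FORCE is the grip in N (left out, the last holds). Time passes only in rows, so rows that do not move let the fingers close. It gives the time, the measured TCP pose, the force, the opening and the grip force at its end, in the units of the state.
- env.state(): the state, without advancing time (a new reading comes with each control period).
- grab_frame(name): name is "scene" or "side" or "wrist"; returns the picture (384x512x3 uint8, blue, green, red); there is no depth.
- camera_model(name): a dict with "K" (3x3 intrinsics, pixels), "k1" (the pictures are not rectified: a ray, as slopes to the right and down, at radius r is drawn at 1 + k1 r^2 times it, then the intrinsics apply), "R" (3x3) and "t" (3): a world point X has camera coordinates R X + t; the wrist camera has in their place "mount" (4x4, takes a point from camera to tool coordinates, whose origin is the TCP and whose axes are the flange's). Camera axes: x right, y down, z forward; pixel columns grow to the right and rows downward; lengths in mm; the calibration is good to about 2 mm. A picture is of the moment at which its call begins: read the wrist's pose just before it. camera_model takes no time and is no camera call.
- env.job_done(): hands the job in; it is judged then, once.
Trained networks look in the newest picture that a camera, given by its name, has taken for a name from the list of things; names that differ only in an ending like _2 or _b are one class to them, and where a whole thing is asked for, a point or a joint stands for the part that bears it (a point fixed in the world has none). Each returns a list of dicts, best first, with "p" (0 to 1); they miss things now and then, are a little off and sometimes report something else, mostly with a low value. They report only what shows in the picture. A call takes as long as a camera call.
- models.search_frame(name, camera): "point" ([x, y, z] in mm, in world coordinates, good to about 4 mm: the middle of the surface that is visible of it).
The state is a dict: "time_s": time; "qpos": joint angles; "qvel": joint speeds; "effort": joint torques, N m; "ee_pos": TCP position; "ee_rot": TCP orientation; "force": force on the tool from outside, world axes, zero at the start; "torque": the same for the moment, N m; "gripper_width": finger opening in mm; "gripper_force": force on a finger pad.
Only numpy, scipy, OpenCV 4.12 (cv2) and the standard library are available. Lean on these libraries where they do the work, as an engineer would, in place of code of your own. Each camera call takes 0.05 s, during which the arm holds its last target. There are 200 camera calls.

## Working session

There is one attempt and no reset: what is moved stays moved. The work goes in short steps, Python scripts to look and compute and a shell command to move; the robot and the scene stay as the last step left them, time stands still between calls to the robot, and variables do not carry over. Pictures are saved under pics/ and viewed, at most 10 in all, crops included, and the job is handed in when it is done.

```bash
mkdir -p pics; ls
cat > h.py <<'E'
import numpy as np, cv2
from workcell import env, grab_frame, camera_model, models
E
python3 - <<'E'
from h import *
s=env.state();print(s)
a=grab_frame("scene")
for n in ["dock","carton_left","carton_right","carton_last","lock_pin","tape_measure","gland","pipe_ring"]:
    print(n,[(np.round(d["point"]).tolist(),round(d["p"],2)) for d in models.search_frame(n,"scene")][:4])
b=grab_frame("side")
for n in ["dock","carton_last","lock_pin"]:
    print(n,[(np.round(d["point"]).tolist(),round(d["p"],2)) for d in models.search_frame(n,"side")][:4])
cv2.imwrite("pics/a.png",cv2.resize(np.vstack([a,b]),(400,600)) if 0 else a)
cv2.imwrite("pics/b.png",b)
print(env.state()["time_s"])
for c in["scene","side","wrist"]:print(camera_model(c))
E
```

```text
pics
{'time_s': 0.0, 'qpos': array([ 7.27639893e+01,  1.83518601e+01,  8.97041531e+01,  1.46438824e-05,
        7.20427120e+01, -1.14584460e+00]), 'qvel': array([-0.07253164,  0.08093251,  0.02824434, -0.03180876,  0.03721592,
       -0.04330011]), 'effort': array([ 1.38530289e-03, -4.12476289e+01, -2.31965178e+01,  7.27747497e-02,
        4.56528284e-02, -1.47211172e-04]), 'ee_pos': array([159.22288048, 552.03509452, 224.13332001]), 'ee_rot': array([-1.79901295e+02, -1.98816864e-03,  1.63909828e+02]), 'force': array([-0.43425876,  0.73982006,  0.12907988]), 'torque': array([-4.81545278e-02, -8.47469376e-05, -5.00550808e-03]), 'gripper_force': 0.0, 'gripper_width': 91.32699510975475}
dock [([543.0, -64.0, 17.0], 0.98)]
carton_left [([543.0, -25.0, 62.0], 0.69)]
carton_right [([560.0, -64.0, 55.0], 0.57)]
carton_last [([457.0, -294.0, 27.0], 0.83)]
lock_pin []
tape_measure [([467.0, 310.0, 36.0], 0.89)]
gland [([703.0, 267.0, 38.0], 0.54)]
pipe_ring [([662.0, -282.0, 19.0], 0.79)]
dock [([601.0, -11.0, 8.0], 0.74)]
carton_last [([472.0, -273.0, 27.0], 0.6)]
lock_pin [([651.0, -30.0, 9
[... 654 characters left out ...]
2962],
       [ 0.0262673 ,  0.65680299, -0.75360458],
       [-0.02459676, -0.75321181, -0.65731801]]), 't': array([593.39310518,  36.93904805, 997.24153126])}
{'K': array([[302.60970414,   0.        , 249.26324214],
       [  0.        , 302.60970414, 188.10501542],
       [  0.        ,   0.        ,   1.        ]]), 'k1': -0.03885923863981439, 'mount': array([[-4.15369679e-04, -9.64823714e-01, -2.62897372e-01,
         7.47510984e+01],
       [ 9.99998772e-01, -3.41230719e-06, -1.56744395e-03,
         1.72002989e+00],
       [ 1.51141000e-03, -2.62897700e-01,  9.64822530e-01,
        -1.59679413e+02],
       [ 0.00000000e+00,  0.00000000e+00,  0.00000000e+00,
         1.00000000e+00]])}
```

View pics/a.png

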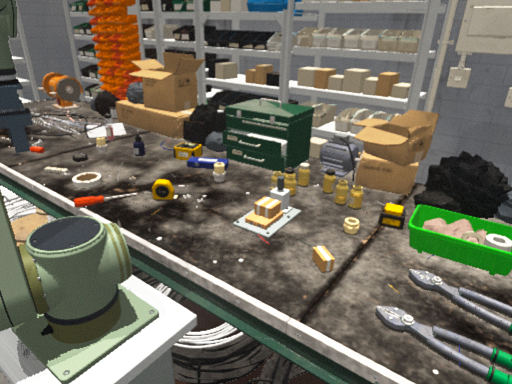

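View pics/b.png

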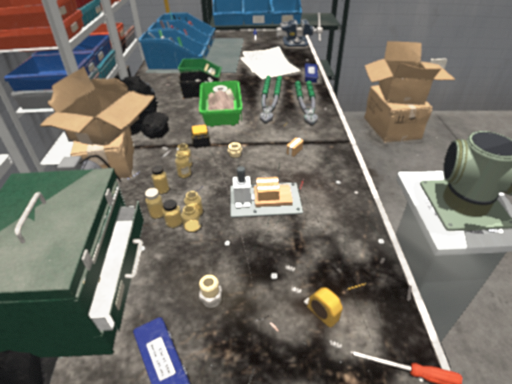

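```bash
python3 -m crank '-1 -31 -37 0 0 0 0;-1 -31 -37 0 0 0 0;-1 -31 -37 0 0 0 0;-1 -31 -37 0 0 0 0;-1 -31 -37 0 0 0 0;-1 -31 -37 0 0 0 0;-1 -31 -37 0 0 0 0;-1 -31 -37 0 0 0 0'
python3 -m crank '-1 -31 -37 0 0 0 0;-1 -31 -37 0 0 0 0;-1 -31 -37 0 0 0 0;-1 -31 -37 0 0 0 0;-1 -31 -37 0 0 0 0;-1 -31 -37 0 0 0 0;-1 -31 -37 0 0 0 -8;-1 -31 -37 0 0 0 -8;-1 0 0 0 0 0 0;-1 0 0 0 0 0 0'
cat >> h.py <<'E'
from scipy.spatial.transform import Rotation as Ro
def cam(name,s=None):
    m=camera_model(name)
    if name=="wrist":
        T=np.eye(4);T[:3,:3]=Ro.from_euler("xyz",s["ee_rot"],degrees=True).as_matrix();T[:3,3]=s["ee_pos"]
        I=np.linalg.inv(T@m["mount"]);R,t=I[:3,:3],I[:3,3]
    else: R,t=m["R"],m["t"]
    return m["K"],m["k1"],R,t
def proj(X,c):
    K,k,R,t=c
    return cv2.projectPoints(np.atleast_2d(np.asarray(X,float)),cv2.Rodrigues(R)[0],t,K,np.array([k,0,0,0.]))[0][:,0]
def back(uv,z,c):
    K,k,R,t=c
    p=cv2.undistortPoints(np.array(uv,float).reshape(-1,1,2),K,np.array([k,0,0,0.]))[:,0]
    d=np.c_[p,np.ones(len(p))]@R; o=-R.T@t
    return o+d*((np.asarray(z)-o[2])/d[:,2])[:,None]
E
python3 - <<'E'
from h import *
s=env.state();print(s["time_s"],s["ee_pos"],s["ee_rot"])
a=grab_frame("wrist");cv2.imwrite("pics/w.png",a)
np.savez("w.npz",p=s["ee_pos"],r=s["ee_rot"])
for n in ["carton_left","carton_right","carton_last","lock_pin"]:
    print(n,[(np.round(d["point"]).tolist(),round(d["p"],2)) for d in models.search_frame(n,"wrist")][:4])
cv2.imwrite("pics/w2.png",cv2.resize(a,(800,600),interpolation=cv2.INTER_CUBIC))
E
```

```text
time_s: 1.65
ee_pos: [316.1, 198.0, 225.3]
ee_rot: [179.9, 0.1, 163.9]
force: [0.4, -0.2, 0.0]
gripper_width: 91.2
gripper_force: 0.0
time_s: 2.9
ee_pos: [477.3, -150.2, 224.7]
ee_rot: [180.0, -0.1, 179.8]
force: [-0.1, 0.7, 0.3]
gripper_width: 91.3
gripper_force: 0.0
2.9 [ 477.26034636 -150.18257291  224.66997864] [ 1.79950202e+02 -6.13768120e-02  1.79846189e+02]
carton_left []
carton_right [([552.0, -65.0, 54.0], 0.57)]
carton_last [([466.0, -286.0, 32.0], 0.59)]
lock_pin []
```

View pics/w2.png

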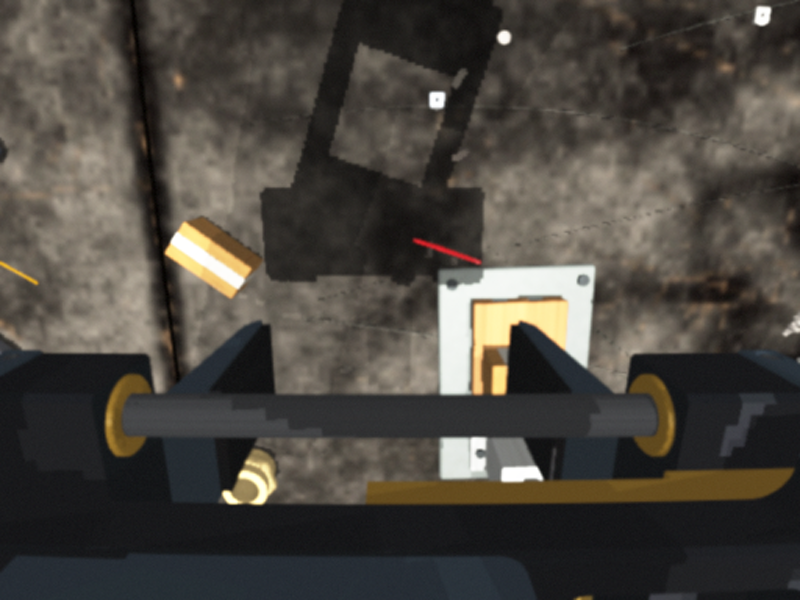

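Run:
```python
from h import *
w=np.load("w.npz");c=cam("wrist",{"ee_pos":w["p"],"ee_rot":w["r"]})
f=1.5625
print(back(np.array([[440,268],[594,265],[440,478]])/f,[8]*3,c).round(1))
print(back(np.array([[473,298],[567,297]])/f,[24]*2,c).round(1))
a=cv2.imread("pics/w.png")
l=cv2.resize(a[130:200,95:180],None,fx=6,fy=6,interpolation=cv2.INTER_CUBIC)
cv2.imwrite("pics/crop1.png",l)
```

```text
[[ 483.4 -107.7    8. ]
 [ 481.2   18.4    8. ]
 [ 682.4 -102.4    8. ]]
[[504.4 -82.6  24. ]
 [503.8  -7.6  24. ]]
```

View pics/crop1.png

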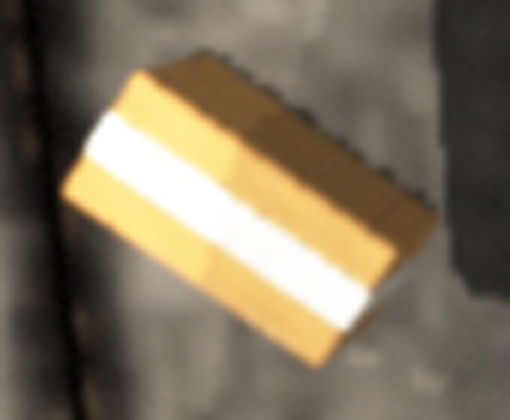

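Run:
```python
from h import *
w=np.load("w.npz");c=cam("wrist",{"ee_pos":w["p"],"ee_rot":w["r"]})
q=np.array([[140,70],[398,250],[320,367],[62,190]])/6+[95,130]-.4
P=back(q,[36]*4,c);print(P.round(1),P.mean(0))
d=P[1]+P[2]-P[0]-P[3];print(np.linalg.norm(d)/2,np.degrees(np.arctan2(d[1],d[0])))
print(back(np.array([[208,50],[440,213]])/6+[95,130]-.4,[0,0],c).round(1))
```

```text
[[ 441.1 -300.2   36. ]
 [ 476.7 -252.9   36. ]
 [ 500.5 -270.5   36. ]
 [ 464.4 -318.4   36. ]] [ 470.66783525 -285.49686296   36.        ]
59.60334806873966 53.00105425005017
[[ 440.9 -300.8    0. ]
 [ 476.2 -253.9    0. ]]
```

```bash
python3 -m crank '-1 3 -44.6 0 0 0 0;-1 3 -44.6 0 0 0 0;-1 2.6 -44.6 0 0 0 9.2;-1 0 0 20 0 0 9.2;-1 0 0 30 0 0 9.2;-1 0 0 40 0 0 9.2;-1 0 0 40 0 0 0;-1 0 0 20 0 0 0;-1 0 0 0 0 0 0' 15
python3 - <<'E'
from h import *
s=env.state();print(s["time_s"],s["ee_pos"],s["ee_rot"])
a=grab_frame("wrist");b=grab_frame("side")
cv2.imwrite("pics/w3.png",np.hstack([a[:,60:452],cv2.resize(b[110:190,255:337],(392,384),interpolation=cv2.INTER_CUBIC)]))
E
```

```text
time_s: 4.28
ee_pos: [468.1, -283.3, 73.7]
ee_rot: [-180.0, -0.2, 143.1]
force: [-0.4, -0.5, 0.2]
gripper_width: 91.5
gripper_force: 0.0
4.275 [ 468.12444848 -283.27265143   73.71655233] [-179.99118643   -0.20446657  143.14821722]
```

View pics/w3.png

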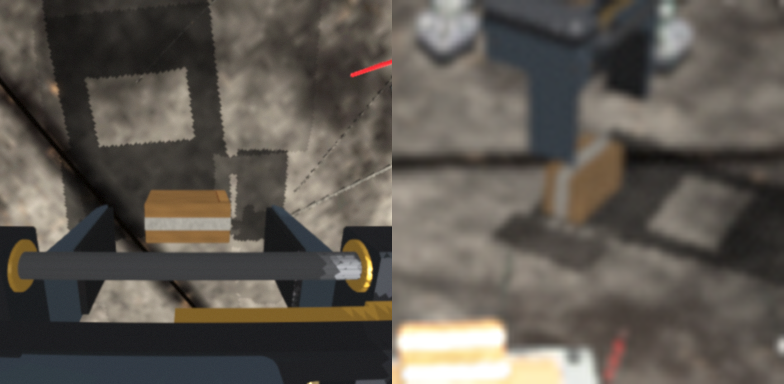

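```bash
python3 -m crank '-1 0 0 25 0 0 0;-1 0 0 22 0 0 0;-1 0 0 7 0 0 0;0.6 0 0 0 0 0 0;0.6 0 0 0 0 0 0;0.6 0 0 0 0 0 0;0.6 0 0 0 0 0 0' 15
```

```text
time_s: 5.25
ee_pos: [469.4, -284.7, 21.6]
ee_rot: [180.0, 0.1, 143.1]
force: [-0.7, 0.1, 3.0]
gripper_width: 60.0
gripper_force: 15.0
```

```bash
python3 -m crank '0.6 0 0 -15 0 0 0;0.6 0 0 -40 0 0 0;0.6 0 0 -45 0 0 -9.5;0.6 0 0 -45 0 0 -9.5;0.6 0 0 -45 0 0 -9.5;0.6 0 0 -10 0 0 -9.5;0.6 9 48.1 0 0 0 0;0.6 9 48.1 0 0 0 0;0.6 9 48.1 0 0 0 0;0.6 9 48.1 0 0 0 0'
python3 -m crank '0.6 9 48.1 0 0 0 0;0.6 0 0 0 0 0 0;0.6 0 0 0 0 0 0'
python3 - <<'E'
from h import *
s=env.state();print(s["time_s"],s["ee_pos"],s["ee_rot"])
a=grab_frame("wrist");cv2.imwrite("pics/v.png",a);np.savez("v.npz",p=s["ee_pos"],r=s["ee_rot"])
cv2.imwrite("pics/v2.png",cv2.resize(a[60:260,130:400],None,fx=2.9,fy=2.9,interpolation=cv2.INTER_CUBIC))
E
```

```text
time_s: 6.5
ee_pos: [428.6, -91.3, 221.7]
ee_rot: [180.0, 0.1, -178.9]
force: [0.6, 0.5, -0.5]
gripper_width: 59.5
gripper_force: 15.0
time_s: 6.88
ee_pos: [419.5, -45.1, 221.5]
ee_rot: [-180.0, 0.1, -178.9]
force: [0.3, -0.2, -1.1]
gripper_width: 59.9
gripper_force: 15.0
6.875 [419.53939671 -45.11183801 221.54126453] [-1.79962401e+02  6.62168804e-02 -1.78852150e+02]
```

View pics/v2.png

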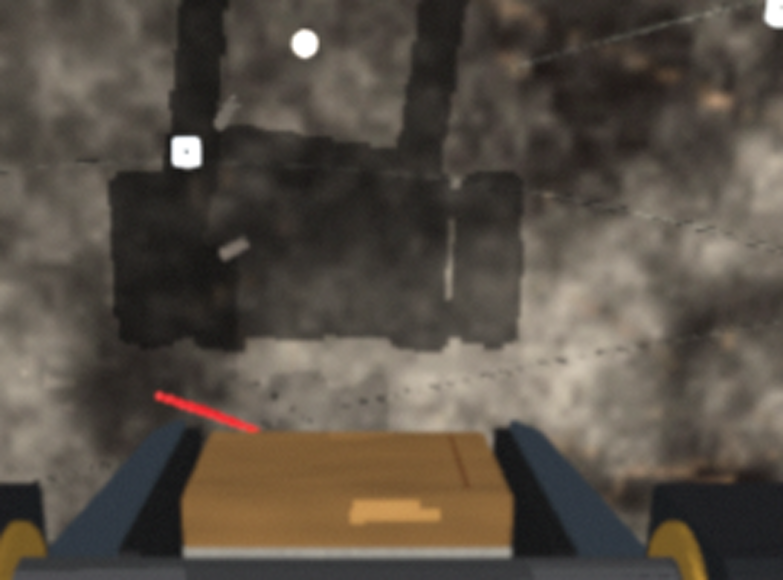

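```bash
python3 -m crank '0.6 -50 0 0 0 0 0;0.6 -50 0 0 0 0 0;0.6 -50 0 0 0 0 0;0.6 -50 0 0 0 0 0;0.6 0 0 0 0 0 0;0.6 0 0 0 0 0 0'
python3 - <<'E'
from h import *
s=env.state();print(s["time_s"],s["ee_pos"],s["ee_rot"])
a=grab_frame("wrist");cv2.imwrite("pics/v.png",a);np.savez("v.npz",p=s["ee_pos"],r=s["ee_rot"])
cv2.imwrite("pics/v3.png",cv2.resize(a[60:240,165:335],None,fx=3.3333,fy=3.3333,interpolation=cv2.INTER_CUBIC))
E
```

```text
time_s: 7.68
ee_pos: [618.8, -42.2, 220.2]
ee_rot: [180.0, -0.1, -179.0]
force: [-0.0, -0.1, -0.7]
gripper_width: 59.6
gripper_force: 15.0
7.675 [618.75443922 -42.17221965 220.19299274] [ 1.79993432e+02 -1.21834291e-01 -1.78980050e+02]
```

View pics/v3.png

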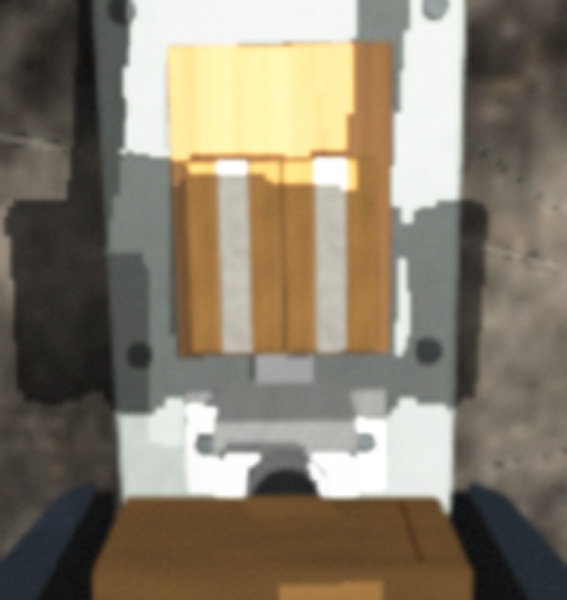

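Run:
```python
from h import *
w=np.load("v.npz");c=cam("wrist",{"ee_pos":w["p"],"ee_rot":w["r"]})
g=lambda q,z:back(np.array(q)/3.3333+[165,60]-.35,[z]*len(q),c).round(1).tolist()
print("seam",g([[281.5,160],[286,354]],60)); print("bands",g([[232,160],[236,352],[329,158],[331,352]],60))
print("slab",g([[168,44],[391,42]],24)); print("plate",g([[93,10],[121,480],[467,10],[453,480]],8))
print("pin flange/boss front",g([[285,470]],119))
a=cv2.imread("pics/v.png")
g_=cv2.cvtColor(a,cv2.COLOR_BGR2GRAY)
print(g_[100:118,230].tolist(), g_[100:118,264].tolist())
```

```text
seam [[545.8, -42.2, 60.0], [606.4, -39.7, 60.0]]
bands [[546.1, -57.5, 60.0], [606.0, -55.9, 60.0], [544.9, -27.7, 60.0], [605.5, -25.3, 60.0]]
slab [[508.9, -80.8, 24.0], [507.0, -6.5, 24.0]]
plate [[496.4, -108.4, 8.0], [667.1, -102.5, 8.0], [494.2, 21.0, 8.0], [664.8, 26.2, 8.0]]
pin flange/boss front [[627.0, -39.8, 119.0]]
[242, 242, 242, 242, 241, 233, 186, 170, 225, 251, 252, 246, 202, 164, 161, 161, 164, 163] [235, 235, 235, 234, 224, 171, 151, 225, 254, 255, 255, 255, 255, 255, 253, 230, 195, 192]
```

```bash
python3 - <<'E'
from h import *
w=np.load("v.npz");c=cam("wrist",{"ee_pos":w["p"],"ee_rot":w["r"]})
z=w["p"][2]-21.6
P=back(np.array([[122,500],[439,499]])/3.3333+[165,60]-.35,[z]*2,c);print(P,np.linalg.norm(P[1]-P[0]))
m=P.mean(0); print(m-w["p"])
E
python3 - <<'E'
import cv2
a=cv2.imread("pics/v.png")
cv2.imwrite("pics/v4.png",cv2.resize(a[195:255,160:340],None,fx=4,fy=4,interpolation=cv2.INTER_CUBIC))
E
```

```text
[[608.47582138 -71.27641059 198.59299274]
 [607.20282998 -11.01126076 198.59299274]] 60.27859313815271
[-10.91511354   1.02838397 -21.6       ]
```

View pics/v4.png

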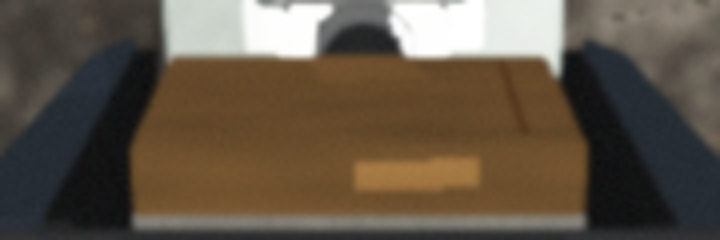

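```bash
python3 -m crank '0.6 40 0 0 0 0 -0.7;0.6 40 0.2 0 0 0 0;0.6 30 0.2 0 0 0 0;0.6 0 0 40 0 0 0;0.6 0 0 50 0 0 0;0.6 0 0 50 0 0 0;0.6 0 0 28 0 0 0;0.6 0 0 0 0 0 0;0.6 0 0 0 0 0 0'
python3 -m crank '0.6 -7 0 0 0 0 0;0.6 -8 0 0 0 0 0;0.6 0 0 0 0 0 0;0.6 0 0 3 0 0 0;0.6 0 0 2 0 0 0;0.6 0 0 0 0 0 0;0.6 0 0 0 0 0 0'
```

```text
time_s: 8.85
ee_pos: [510.0, -43.8, 54.5]
ee_rot: [-180.0, 0.2, -178.2]
force: [-0.2, 0.6, -0.3]
gripper_width: 59.7
gripper_force: 15.0
time_s: 9.72
ee_pos: [524.3, -43.0, 47.9]
ee_rot: [180.0, -0.0, -178.2]
force: [0.2, -0.2, -1.0]
gripper_width: 59.9
gripper_force: 15.0
```

```bash
python3 -m crank '0.6 0 0 1 0 0 0;0.6 0 0 0.5 0 0 0;0.6 0 0 0 0 0 0;0.6 0 0 0 0 0 0'
python3 -m crank '0.6 0 0 1 0 0 0;0.6 0 0 0 0 0 0;0.6 0 0 0 0 0 0'
```

```text
time_s: 10.22
ee_pos: [524.4, -43.1, 46.4]
ee_rot: [180.0, 0.0, -178.2]
force: [0.2, 0.1, -1.1]
gripper_width: 60.4
gripper_force: 15.0
time_s: 10.6
ee_pos: [524.5, -43.1, 45.6]
ee_rot: [180.0, 0.0, -178.2]
force: [0.6, -0.4, 1.2]
gripper_width: 60.1
gripper_force: 15.0
```

```bash
python3 -m crank '-0.2 0 0 0 0 0 0;-1 0 0 0 0 0 0;-1 0 0 0 0 0 0;-1 0 0 -30 0 0 0;-1 0 0 -50 0 0 0;-1 0 0 -50 0 0 0;-1 -30 0 -45 0 0 0;-1 -50 0 0 0 0 0;-1 -40 0 0 0 0 0;-1 0 0 0 0 0 0'
python3 -m crank '-1 0 0 0 0 0 0;-1 0 0 0 0 0 0'
python3 - <<'E'
from h import *
s=env.state();print(s["time_s"],s["ee_pos"],s["ee_rot"])
a=grab_frame("wrist");cv2.imwrite("pics/u.png",a);np.savez("u.npz",p=s["ee_pos"],r=s["ee_rot"])
cv2.imwrite("pics/u3.png",cv2.resize(a[70:270,185:315],None,fx=3,fy=3,interpolation=cv2.INTER_CUBIC))
E
```

```text
time_s: 11.85
ee_pos: [646.1, -39.1, 219.1]
ee_rot: [180.0, -0.0, -178.2]
force: [-0.2, -0.1, 0.2]
gripper_width: 91.4
gripper_force: 0.0
time_s: 12.1
ee_pos: [643.2, -39.3, 220.6]
ee_rot: [180.0, -0.0, -178.2]
force: [-0.2, 0.1, -0.7]
gripper_width: 91.2
gripper_force: 0.0
12.1 [643.17300718 -39.31135122 220.57282984] [ 1.79992363e+02 -3.99713443e-02 -1.78195505e+02]
```

View pics/u3.png

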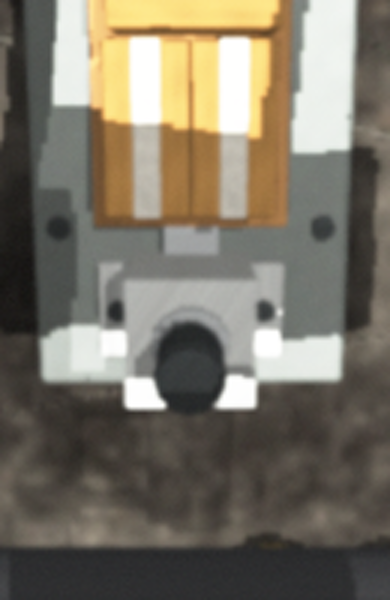

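Run:
```python
from h import *
a=cv2.imread("pics/u.png")
for col in (224,233,243,254,263,271): print("col",col,[tuple(int(v) for v in a[r,col]) and f"{a[r,col,0]}/{a[r,col,2]}" for r in range(40,90)])
for row in (52,60,66,74): print("row",row,[f"{a[row,k,0]}/{a[row,k,2]}" for k in list(range(206,226))+list(range(268,290))])
```

```text
col 224 ['239/239', '239/239', '239/239', '239/239', '238/238', '237/238', '226/232', '171/228', '134/247', '134/252', '136/253', '137/253', '136/252', '132/252', '133/252', '135/252', '142/253', '181/253', '241/254', '253/255', '254/255', '254/255', '253/255', '253/255', '253/255', '254/255', '254/255', '252/254', '232/254', '163/253', '136/252', '137/253', '137/253', '132/252', '133/252', '132/252', '133/252', '134/252', '117/245', '75/187', '56/134', '73/170', '107/230', '126/248', '131/252', '135/252', '134/252', '133/252', '132/252', '130/252']
col 233 ['239/240', '239/240', '240/241', '240/242', '240/241', '239/239', '228/234', '173/229', '132/247', '134/252', '140/253', '140/253', '140/253', '140/253', '140/253', '138/253', '145/254', '185/254', '240/254', '253/255', '254/255', '254/255', '254/255', '254/255', '254/255', '254/255', '254/255', '253/255', '233/254', '164/253', '135/253', '139/253', '139/253', '140/253', '141/253', '139/253', '141/253', '138/253', '117/245', '77/187', '52/128', '91/168', '197/238', '251/254', '254/255', '254/255', '254/255', '254/255', '254/255',
[... 3400 characters left out ...]
255', '254/255', '254/255', '254/255', '254/255', '254/255', '254/255', '254/255', '254/255', '247/252', '201/219', '146/178', '102/162', '84/154', '101/143', '122/130', '127/127', '128/128', '128/129', '140/140', '183/183', '224/225']
row 74 ['237/237', '236/237', '237/238', '237/237', '238/238', '234/234', '222/222', '203/214', '168/233', '156/252', '139/250', '133/247', '130/246', '127/245', '122/247', '126/250', '131/251', '132/252', '133/252', '134/252', '127/250', '126/250', '129/251', '130/251', '132/252', '130/252', '131/251', '117/246', '100/230', '83/201', '70/168', '69/160', '74/160', '80/150', '103/137', '120/126', '126/126', '138/139', '177/178', '210/212', '229/230', '236/237']
```

Run:
```python
from h import *
a=cv2.imread("pics/u.png").astype(float)
w=np.load("u.npz");c=cam("wrist",{"ee_pos":w["p"],"ee_rot":w["r"]})
def cross(v,x0,th,up):
    for i in range(len(v)-1):
        if (v[i]-th)*(v[i+1]-th)<=0 and v[i]!=v[i+1] and ((v[i+1]>v[i])==up): return x0+i+(th-v[i])/(v[i+1]-v[i])
# bands of neighbours, blue channel, over rows 88..138
rows=list(range(88,140,5));B=[]
for r in rows:
    l=a[r,:,0]/np.maximum(a[r,:,2],1)
    e=[cross(l[222:233],222,.75,True),cross(l[234:246],234,.75,False),cross(l[250:262],250,.75,True),cross(l[263:276],263,.75,False)]
    seam=245+np.argmin(a[r,245:253,2]); B.append(e+[seam])
    print(r,np.round(np.array(e,float),1),seam)
B=np.array(B,float)
mid=B[:,:4].mean(1)
P=back(np.c_[mid,rows],[60]*len(rows),c);k=np.polyfit(P[:,0],P[:,1],1);print("axis yaw",np.degrees(np.arctan(k[0])))
# last carton band: left/right ends and near/far band edges
L=back([[218.3,63],[279.2,63]],[60,60],c);m=L.mean(0);print("last centre",m,L[1]-L[0])
print("lateral offset of last from axis",m[1]-np.polyval(k,m[0]))
cs=range(222,276,3)
for s,up,lab in((53,True,"bandnear"),(62,False,"bandfar")):
    ys=[cross(a[s:s+11,q,0],s,195,up) for q in cs]; ok=[i for i,y in enumerate(ys) if y]
    Q=back([[cs[i],ys[i]] for i in ok],[60]*len(ok),c);kk=np.polyfit(Q[:,1],Q[:,0],1);print(lab,"yaw",-np.degrees(np.arctan(kk[0])),Q[:,0].mean())
X=back([[248,47.0],[248,79.0],[248,81.6]],[60]*3,c);print(X[:,0])
ys=[]
cs=[q for q in range(220,277,2)]
for q in cs: ys.append(cross(a[80:88,q,2],80,190,True))
Q=back([[q,y] for q,y in zip(cs,ys)if y],[60]*sum(y is not None for y in ys),c);print("neigh near edge",Q[:,:2].round(1).tolist()[::3]);print("yaw",-np.degrees(np.arctan(np.polyfit(Q[:,1],Q[:,0],1)[0])))
```

```text
88 [227.5 238.2 257.3 268.1] 248
93 [227.6 238.2 257.3 268. ] 248
98 [227.6 238.3 257.3 267.9] 248
103 [227.7 238.2 257.4 267.9] 248
108 [228.  238.5 257.3 268. ] 248
113 [228.8 237.6 257.6 267.4] 248
118 [229.  237.6 258.1 266.9] 248
123 [229.  237.6 258.2 266.9] 248
128 [229.  237.9 258.  266.9] 248
133 [229.3 237.9 258.  266.5] 248
138 [229.3 237.9 258.  266.5] 248
axis yaw 1.9143999655156787
last centre [527.34635805 -42.05369584  60.        ] [-1.86645867 60.41488384  0.        ]
lateral offset of last from axis 1.0366263258072195
bandnear yaw 1.7529153381099665 522.0456155514822
bandfar yaw 1.7671476913177444 532.6174414307234
[512.59418122 542.55236101 545.0430796 ]
neigh near edge [[545.5, -66.4], [545.3, -60.4], [545.1, -54.3], [545.0, -48.3], [544.5, -42.3], [544.8, -36.2], [544.7, -30.2], [544.5, -24.2], [545.0, -18.1]]
yaw 0.5956542297242267
```

```bash
python3 -m crank '-1 40 0 0 0 0 0;-1 50 0 0 0 0 0;-1 29 0 45 0 0 0;-1 0 0 50 0 0 0;-1 0 0 50 0 0 0;-1 0 0 25 0 0 0;-1 0 0 4 0 0 0;-1 0 0 0 0 0 0;-1 0 0 0 0 0 0' 8
```

```text
time_s: 13.28
ee_pos: [526.4, -43.1, 47.9]
ee_rot: [-180.0, 0.2, -178.2]
force: [0.8, 0.3, 0.5]
gripper_width: 91.1
gripper_force: 0.0
```

```bash
python3 -m crank '-1 1.5 0 1.5 0 0 0;0.6 0 0 0 0 0 0;0.6 0 0 0 0 0 0;0.6 0 0 0 0 0 0;0.6 0 0 0 0 0 0;0.6 0 0 0 0 0 0'
```

```text
time_s: 14.02
ee_pos: [523.9, -43.1, 44.9]
ee_rot: [180.0, 0.0, -178.2]
force: [0.3, 0.1, -0.1]
gripper_width: 59.8
gripper_force: 8.0
```

```bash
python3 -m crank '0.6 -1 -0.4 0 0 0 0;0.6 -1 -0.3 0 0 0 0;0.6 -0.7 0 0 0 0 0;0.6 0 0 0 0 0 0;0.6 0 0 0 0 0 0'
python3 -m crank '-0.2 0 0 0 0 0 0;-1 0 0 0 0 0 0;-1 0 0 0 0 0 0;-1 0 0 -30 0 0 0;-1 0 0 -50 0 0 0;-1 0 0 -50 0 0 0;-1 -30 0 -45 0 0 0;-1 -50 0 0 0 0 0;-1 -40 0 0 0 0 0;-1 0 0 0 0 0 0'
python3 -m crank '-1 0 0 0 0 0 0;-1 0 0 0 0 0 0'
cat > m.py <<'E'
from h import *
s=env.state();print(s["time_s"],s["ee_pos"],s["ee_rot"])
g=grab_frame("wrist");cv2.imwrite("pics/u5.png",g);np.savez("u5.npz",p=s["ee_pos"],r=s["ee_rot"])
a=g.astype(float)
for col in (224,233,243,254,263,271): print("col",col,[f"{g[r,col,0]}/{g[r,col,2]}" for r in range(44,90)])
for row in (62,64,66): print("row",row,[f"{k}:{g[row,k,0]}/{g[row,k,2]}" for k in list(range(214,224))+list(range(272,285))])
for r in (92,100,130): print([f"{k}:{g[r,k,0]}" for k in range(222,274)])
E
python3 m.py
```

```text
time_s: 14.65
ee_pos: [526.4, -43.7, 44.9]
ee_rot: [180.0, -0.0, -178.2]
force: [-3.1, -0.4, 3.6]
gripper_width: 59.9
gripper_force: 8.0
time_s: 15.9
ee_pos: [648.6, -39.7, 218.7]
ee_rot: [180.0, 0.0, -178.2]
force: [-0.2, 0.1, 0.3]
gripper_width: 91.5
gripper_force: 0.0
time_s: 16.15
ee_pos: [645.5, -40.0, 220.1]
ee_rot: [180.0, -0.0, -178.2]
force: [0.1, -0.1, 0.5]
gripper_width: 91.3
gripper_force: 0.0
16.15 [645.51381671 -39.95799166 220.12938282] [ 1.79993970e+02 -2.36966307e-02 -1.78197018e+02]
col 224 ['238/239', '237/239', '227/240', '165/244', '129/249', '133/252', '135/252', '137/253', '135/252', '133/252', '135/252', '134/252', '141/253', '174/254', '238/254', '253/255', '254/255', '254/255', '253/255', '253/254', '253/255', '254/255', '254/255', '252/255', '236/254', '172/252', '137/252', '135/253', '133/252', '134/252', '132/252', '130/251', '133/252', '132/252', '119/246', '84/203', '83/203', '117/246', '134/252', '136/253', '133/252', '132/252', '133/252', '132/252', '131/252', '132/252']
col 233 ['240/240', '238/240', '227/241', '165/245', '130/249', '135/252', '138/2
[... 4526 characters left out ...]
:240', '260:254', '261:254', '262:254', '263:254', '264:254', '265:254', '266:254', '267:252', '268:232', '269:165', '270:137', '271:132', '272:110', '273:78']
['222:64', '223:67', '224:68', '225:66', '226:66', '227:66', '228:70', '229:96', '230:138', '231:162', '232:169', '233:172', '234:174', '235:176', '236:175', '237:172', '238:150', '239:101', '240:70', '241:68', '242:69', '243:69', '244:66', '245:64', '246:65', '247:67', '248:61', '249:58', '250:62', '251:66', '252:67', '253:67', '254:65', '255:66', '256:66', '257:74', '258:99', '259:139', '260:163', '261:170', '262:172', '263:174', '264:176', '265:174', '266:171', '267:148', '268:100', '269:69', '270:68', '271:67', '272:68', '273:66']
```

Run:
```python
from h import *
g=cv2.imread("pics/u5.png");w=np.load("u5.npz");c=cam("wrist",{"ee_pos":w["p"],"ee_rot":w["r"]})
y=cv2.cvtColor(g,cv2.COLOR_BGR2GRAY)
for r in range(172,212,3): print(r,y[r,226:274].tolist())
for z in (119,81): print(z,proj([[648,-40,z],[648,-29,z],[648,-51,z],[637,-40,z],[659,-40,z]],c).round(1).tolist())
print("last centre",back([[248.9,63.2]],[60],c), "axis", back([[248.65,92]],[60],c))
```

```text
172 [93, 146, 172, 179, 177, 180, 177, 177, 177, 175, 173, 172, 173, 167, 156, 151, 149, 147, 149, 155, 157, 157, 157, 157, 159, 159, 159, 156, 153, 153, 156, 161, 169, 173, 177, 179, 179, 178, 177, 177, 177, 175, 174, 171, 156, 115, 75, 62]
175 [115, 153, 173, 177, 177, 177, 175, 173, 172, 172, 168, 160, 141, 141, 152, 152, 142, 119, 106, 100, 94, 84, 79, 75, 81, 92, 110, 133, 147, 156, 162, 162, 160, 161, 168, 175, 177, 177, 174, 173, 173, 174, 176, 176, 171, 155, 132, 127]
178 [135, 155, 173, 178, 174, 173, 172, 173, 174, 161, 139, 137, 136, 113, 90, 69, 55, 45, 42, 40, 39, 39, 41, 41, 39, 41, 41, 42, 48, 66, 91, 123, 150, 157, 155, 158, 169, 174, 172, 173, 175, 177, 178, 179, 177, 174, 176, 177]
181 [249, 229, 187, 172, 172, 174, 175, 175, 175, 159, 130, 114, 97, 62, 42, 37, 36, 37, 39, 40, 39, 42, 43, 41, 43, 43, 42, 43, 42, 41, 39, 46, 74, 115, 148, 158, 162, 170, 175, 175, 177, 178, 177, 188, 229, 252, 255, 255]
184 [251, 232, 188, 172, 174, 172, 159, 146, 126, 117, 107, 94, 63, 42, 38, 43, 46, 46, 48, 50, 50, 57, 55, 57, 54, 53, 50, 49, 48, 47, 45, 45, 49, 78, 121, 150, 160, 
[... 1552 characters left out ...]
6, 76, 74, 71, 69, 66, 67, 69, 73]
208 [47, 49, 53, 59, 63, 65, 65, 63, 66, 72, 79, 81, 81, 79, 78, 76, 76, 76, 74, 72, 69, 69, 68, 68, 72, 74, 73, 70, 67, 62, 64, 62, 61, 62, 62, 62, 65, 69, 68, 73, 70, 67, 66, 65, 63, 64, 64, 64]
211 [57, 58, 60, 62, 65, 67, 69, 64, 68, 74, 77, 81, 82, 80, 76, 74, 76, 76, 78, 74, 70, 65, 63, 64, 66, 66, 65, 67, 63, 64, 65, 65, 62, 61, 59, 58, 60, 64, 63, 63, 63, 63, 60, 58, 57, 60, 61, 64]
119 [[247.5, 194.3], [259.8, 194.7], [235.3, 193.9], [247.9, 182.4], [247.2, 205.9]]
81 [[247.8, 183.8], [258.6, 184.1], [237.0, 183.5], [248.1, 173.3], [247.5, 194.2]]
last centre [[530.02395443 -42.53773405  60.        ]] axis [[557.48282643 -41.94556365  60.        ]]
```

```bash
python3 -m crank '-1 0 -0.3 40 0 0 0;-1 0 0 45 0 0 0;-1 0 0 30 0 0 0;-1 0 0 12 0 0 0;-1 0 0 0 0 0 0;-1 0 0 0 0 0 0;-1 0 0 0 0 0 0' 10
```

```text
time_s: 17.08
ee_pos: [647.3, -40.3, 94.5]
ee_rot: [-180.0, 0.2, -178.2]
force: [-0.3, -0.2, 0.7]
gripper_width: 91.1
gripper_force: 0.0
```

```bash
python3 -m crank '0.8 0 0 1 0 0 0;0.8 0 0 0 0 0 0;0.8 0 0 0 0 0 0;0.8 0 0 0 0 0 0;0.8 0 0 0 0 0 0;0.8 0 0 0 0 0 0;0.8 0 0 0 0 0 0;0.8 0 0 0 0 0 0' 10
```

```text
time_s: 18.08
ee_pos: [646.5, -40.3, 91.9]
ee_rot: [-180.0, 0.0, -178.2]
force: [-0.3, -0.1, 0.1]
gripper_width: 21.6
gripper_force: 10.0
```

No side force. Firm up the grip and lift in small steps.

```bash
python3 -m crank '0.8 0 0 0 0 0 0;0.8 0 0 0 0 0 0;0.8 0 0 -1 0 0 0;0.8 0 0 -2 0 0 0;0.8 0 0 -2 0 0 0;0.8 0 0 0 0 0 0;0.8 0 0 0 0 0 0' 25
```

```text
time_s: 18.95
ee_pos: [646.4, -40.2, 96.9]
ee_rot: [180.0, -0.0, -178.2]
force: [1.0, 0.7, -2.7]
gripper_width: 21.5
gripper_force: 25.0
```

```bash
python3 -m crank '0.8 0 0 -2.5 0 0 0;0.8 0 0 -3 0 0 0;0.8 0 0 -3 0 0 0;0.8 0 0 -3 0 0 0;0.8 0 0 -3 0 0 0;0.8 0 0 0 0 0 0;0.8 0 0 0 0 0 0'
```

```text
time_s: 19.82
ee_pos: [646.5, -40.2, 111.4]
ee_rot: [180.0, -0.0, -178.2]
force: [-0.6, -0.5, -3.3]
gripper_width: 21.5
gripper_force: 25.0
```

```bash
python3 -m crank '0.8 0 0 -3 0 0 0;0.8 0 0 -3 0 0 0;0.8 0 0 -3 0 0 0;0.8 0 0 -1.5 0 0 0;0.8 0 0 0 0 0 0;0.8 0 0 0 0 0 0;0.8 0 0 0 0 0 0'
python3 - <<'E'
from h import *
s=env.state();print(s["ee_pos"],s["force"],s["torque"])
b=grab_frame("side");c=cam("side");print(proj([[647,-40,72],[647,-40,102],[527,-44,60]],c).round(1).tolist())
a=grab_frame("scene");c2=cam("scene");print(proj([[647,-40,72],[647,-40,102],[527,-44,60]],c2).round(1).tolist())
f=lambda i,r,k:cv2.resize(i[r-35:r+35,k-40:k+40],(400,350),interpolation=cv2.INTER_CUBIC)
p=proj([[620,-40,80]],c)[0].astype(int);q=proj([[620,-40,80]],c2)[0].astype(int)
cv2.imwrite("pics/z.png",np.hstack([f(b,p[1],p[0]),f(a,q[1],q[0])]))
E
```

```text
time_s: 20.7
ee_pos: [646.4, -40.2, 121.8]
ee_rot: [180.0, -0.0, -178.2]
force: [0.7, -0.1, -3.6]
gripper_width: 21.3
gripper_force: 25.0
[646.41746102 -40.17210355 121.79368223] [ 0.72513554 -0.08363833 -3.64347304] [0.03391246 0.02949054 0.00646837]
[[241.6, 181.9], [241.1, 173.4], [284.6, 183.2]]
[[279.4, 190.8], [279.9, 182.3], [258.3, 208.0]]
```

View pics/z.png

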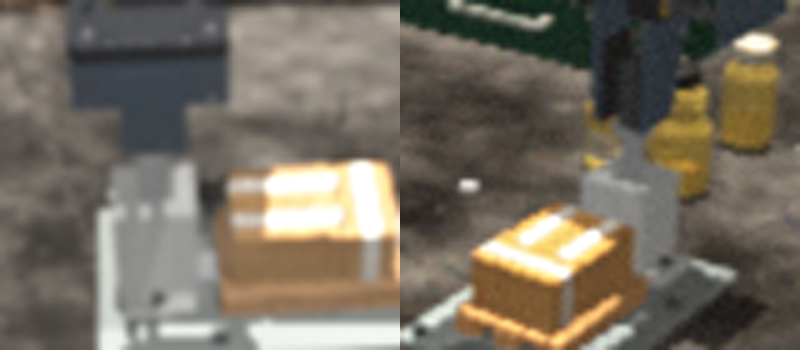

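The side and scene crops show the three cartons as one closed block on the slab. The pin's flange is well above the boss, still held in the jaws. The wrist carries about 3.6 N, which fits the pin's weight, and the lift was 30 mm.

```bash
python3 -c "
from workcell import env
print(env.job_done())"
```

```text
the job is handed in; nothing more can be done
None
```

The job is handed in at about 21 s: the loose carton lies square across the slab's near end, less than 0.5 mm off the other two by the wrist camera, and the pin is held 30 mm up by arm position with its groove (not seen directly) level with the boss top.

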